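# Sort the parts of a stripped press die

## Robot

A 6-joint arm with a two-finger parallel gripper is mounted at the origin on the work surface. World frame = base frame: x ahead of the robot, y to its left, z up, the work surface at z = 0. Lengths are in m, angles in rad, forces in N, time in s.
With the tool pointing down it reaches from about 0.375 to 0.975 m from the base axis. Payload 3.8 kg.
Tool frame: the origin (TCP) lies where the fingers leave the gripper's body, on its centre line; the fingertips stand 73 mm ahead of it and the grasp point (between the pads) lies 54 mm ahead of it; z points along the fingers, y is the line along which they close (so a half turn about z gives the same grasp; the last joint's range is limited). The gripper opens to 85 mm and grips with 20 to 120 N. Pads are 22 mm wide; open, the fingers measure 114 mm over their backs; the gripper's body (76 mm by 85 mm) begins 54 mm behind the grasp point. The pads swing forward as they close: fully open they stand 13 mm farther back than shut.
Start: joints at [-1.185, 0.264, 1.604, -0, 1.274, -0.037], TCP at [0.277, -0.616, 0.304] pointing down, gripper open.
Joint ranges: [-2.63, 2.63], [-0.94, 2.18], [0.31, 2.57], [-1.31, 4.45], [0, 2.66], [-2.55, 2.55]. Speed limits (rad/s): [2.57, 2.57, 3.14, 3.14, 3.14, 3.14].

## Interface

Orientations are given as a rotation vector (axis times angle).
In Python, from workcell import read_state, viewer, bot gives the robot as it stands.
- The arm moves only by the tool jog_arm, never from a script. Its argument "increments" is a list that holds one entry, the list of rows, each a list of 7 numbers: the shift along the tool's x, y, z in units of 30 mm (1.0 is 30 mm), then the turn, a rotation vector about the tool's x, y, z in units of 6 degrees (1.0 is 6 degrees), then the opening, from -1 (shut) to 1 (fully open). A call has exactly 5 rows; each row shifts and turns the commanded pose from where the row before left it, along the tool's axes as they then stand; what a row does not reach is not made up. A row lasts 1/12 s, in which the tool goes at most 41.7 mm and 7.16 degrees, less where a joint would pass 70% of its speed; a pose out of reach is approached as far as the arm can. A call is refused whole if a number of a shift passes 1 or a number of a turn 1, either way. A call with a gripper value outside its range is refused whole. The fingers move at their own pace and stop on an object; "force" is the grip in N (left out, the last holds). Time passes only in rows, so rows that do not move let the fingers close, or fill a call up. It gives the time, the measured TCP pose, the force, the opening and the grip force at its end, in the units of the state.
- read_state(): the state, without advancing time (a new reading comes with each control period).
- viewer.read_camera(name): name is "scene" or "side" or "wrist"; returns (picture, depth): 400x640x3 uint8, blue, green, red; 400x640 float32, m along the optical axis (not along the pixel's ray), 0 where there is no reading.
- viewer.camera_params(name): a dict with "fx", "fy", "cx", "cy" (pixels), "R" (3x3) and "t" (3): a world point X has camera coordinates R X + t; the wrist camera has in their place "hand_eye" (4x4, takes a point from camera to tool coordinates, whose origin is the TCP and whose axes are the flange's). Camera axes: x right, y down, z forward; pixel columns grow to the right and rows downward; lengths in m; the calibration is good to about 2 mm. A picture is of the moment at which its call begins: read the wrist's pose just before it. camera_params takes no time and is no camera call.
- bot.finish_job(): hands the job in; it is judged then, once.
The state is a dict: "time": time; "q": joint angles; "joint_vel": joint speeds; "joint_torque": joint torques, N m; "tool_pos": TCP position; "tcp_rot": TCP orientation; "wrist_force": force on the tool from outside, world axes, zero at the start; "torque": the same for the moment, N m; "width": opening from 0.0 (shut) to 1.0 (fully open); "grip_force": force on a finger pad.
Only numpy, scipy, OpenCV 4.12 (cv2) and the standard library are available. Lean on these libraries where they do the work, as an engineer would, in place of code of your own. Each camera call takes 0.05 s, during which the arm holds its last target. There are 200 camera calls.

## Task

Sort the parts of the stripped die into their trays: both flanged guide bushes into the cardboard carton, both cap screws into the round metal pan, and the heel block into the small oblong metal tray, lengthwise. Stand every part flat on the tray's floor the same way up as it is now, with nothing toppled or stacked, and let go of it.

Things in the scene. Friction and masses are not known exactly. Their poses are not given: they have to be found in the camera images.
- bush_a_mid (a point): One flanged guide bush of bright steel: sleeve 36 mm in diameter with a 23 mm bore, standing on its flange (48 mm in diameter, 8 mm thick, at the bottom); 50 mm tall in all, 0.26 kg. Loose. The point is its centre, 25 mm above its underside; z points up.
- bush_b_mid (a point): The other flanged guide bush of bright steel: sleeve 36 mm in diameter with a 23 mm bore, standing on its flange (48 mm in diameter, 8 mm thick, at the bottom); 50 mm tall in all, 0.26 kg. Loose. The point is its centre, 25 mm above its underside; z points up.
- screw_a_mid (a point): One big socket-head cap screw of plain steel standing on its head, threaded shank up: head 30 mm in diameter and 20 mm tall, shank 20 mm in diameter and 50 mm long; 70 mm tall in all, 0.22 kg. Loose; it topples if knocked. The point is its centre, 35 mm above the underside of the head; z points up.
- screw_b_mid (a point): The other big socket-head cap screw of plain steel standing on its head, threaded shank up: head 30 mm in diameter and 20 mm tall, shank 20 mm in diameter and 50 mm long; 70 mm tall in all, 0.22 kg. Loose; it topples if knocked. The point is its centre, 35 mm above the underside of the head; z points up.
- block_mid (a point): Heel block: bright steel block 64 mm long (along its y) by 32 mm wide (along its x) by 40 mm tall, two bolt holes in its top, 0.5 kg. Loose. The point is its centre, 20 mm above its underside; z points up.
- carton_floor (a point): Cut-down oblong cardboard carton, open at the top, fixed; inside 160 mm long (along its y) by 96 mm wide (along its x), walls 4 mm thick, rim 25 mm above the bench. The point is the centre of its inner floor, 4 mm above the bench.
- pan_floor (a point): Round bare metal pan, open at the top, fixed; inside diameter 134 mm at the floor, rim 144 mm across the outside and 22 mm above the bench. The point is the centre of its inner floor, 3 mm above the bench.
- trough_floor (a point): Small shallow oblong bare metal tray, open at the top, fixed; inside 92 mm long (along its y) by 52 mm wide (along its x), walls 3 mm thick, rim 14 mm above the bench. The point is the centre of its inner floor, 3 mm above the bench.
Not all that is in view belongs to the job. What is shaped like the part that bears block_mid but red is not meant.

How it is judged:
By the outcome, as a careful person would: the job done as asked, in the order asked, and still so for the second after the job is handed in, with the robot touching nothing.
It also fails if it takes over 141 s, if anything falls off the work surface, if the arm or the gripper's body presses on something with over 40 N, if the wrist force passes 120 N, or if a joint passes its speed limit or range.

## Working session

There is one attempt and no reset: what is moved stays moved. The work goes in short steps, Python scripts to look and compute and a tool call to move; the robot and the scene stay as the last step left them, time stands still between calls to the robot, and variables do not carry over. Pictures are saved under pics/ and viewed, at most 14 in all, crops included, and the job is handed in when it is done.

Besides the shell and the picture viewer there is one more tool, called after "Call:" as a command line: name --argument value ..., lists and objects as JSON in quotes. jog_arm: Moves the arm, as the interface text tells. Its arguments: {"type":"object","properties":{"increments":{"type":"array","items":{"type":"array","items":{"type":"array","items":{"type":"number"}}}},"force":{"type":"number"}},"required":["increments"]}

```bash
mkdir -p pics; python3 - <<'E'
from workcell import read_state, viewer, bot
import cv2,numpy as np
s=read_state();print(s)
for n in("scene","side","wrist"):
    p,d=viewer.read_camera(n);cv2.imwrite(f"pics/{n}0.png",p);np.save(f"pics/{n}0.npy",d)
    print(n,viewer.camera_params(n))
E
```

```text
{'time': 0.0, 'q': array([-1.18490470e+00,  2.64767231e-01,  1.60539681e+00, -3.49674523e-06,
        1.27370796e+00, -3.68886715e-02]), 'joint_vel': array([ 0.00188302, -0.00014311, -0.00047788,  0.00043636,  0.00159221,
       -0.00298484]), 'joint_torque': array([-1.36170751e-03, -5.15116847e+01, -3.67311859e+01, -1.90797437e-04,
        1.29676878e-02,  9.55597159e-06]), 'tool_pos': array([ 0.27673667, -0.61502731,  0.30254005]), 'tcp_rot': array([-3.06946677e+00, -6.58697490e-01,  6.26340291e-04]), 'wrist_force': array([ 0.61817776, -0.70109837,  0.86414598]), 'torque': array([0.06306745, 0.0075143 , 0.02618607]), 'grip_force': 0.0, 'width': 0.9995144480446634}
scene {'fx': 432.59857522962403, 'fy': 432.59857522962403, 'cx': 309.9560629718528, 'cy': 201.82258321230918, 'R': array([[ 0.76697766,  0.64165837, -0.00444976],
       [ 0.44910404, -0.54174365, -0.71050643],
       [-0.45831303,  0.54294415, -0.70367664]]), 't': array([-0.36794938, -0.16422926,  1.14324144])}
side {'fx': 399.0597292837968, 'fy': 399.0597292837968, 'cx': 319.8849107261579, 'cy': 201.4812543268828, 'R': array([[-0.88526083, -0.46500202,  0.00929413],
       [-0.35278778,  0.65833966, -0.66492832],
       [ 0.30307432, -0.59191385, -0.74684935]]), 't': array([0.40970029, 0.21641312, 0.70873435])}
wrist {'fx': 290.1463859060482, 'fy': 290.1463859060482, 'cx': 317.44089667792383, 'cy': 195.9081118132182, 'hand_eye': array([[ 9.34537879e-04, -9.44913995e-01, -3.27317382e-01,
         8.53911616e-02],
       [ 9.99998643e-01,  1.32701443e-03, -9.75743764e-04,
        -2.48462536e-04],
       [ 1.35634883e-03, -3.27316026e-01,  9.44913954e-01,
        -6.98212172e-02],
       [ 0.00000000e+00,  0.00000000e+00,  0.00000000e+00,
         1.00000000e+00]])}
```

View pics/scene0.png

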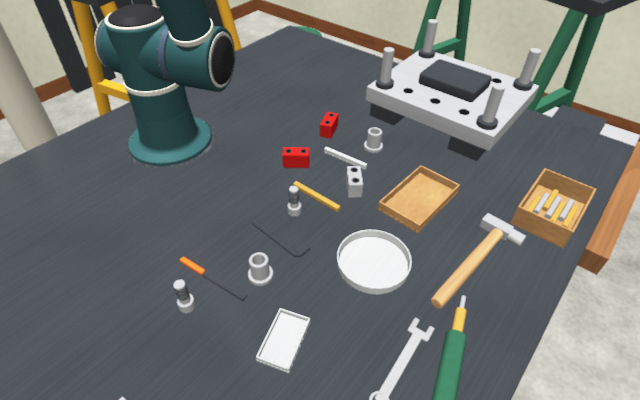

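View pics/side0.png

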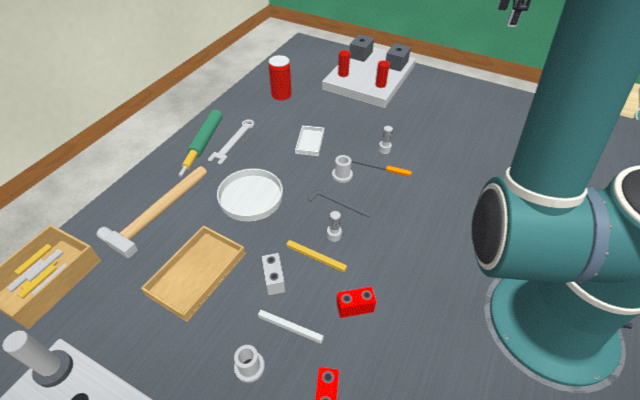

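View pics/wrist0.png

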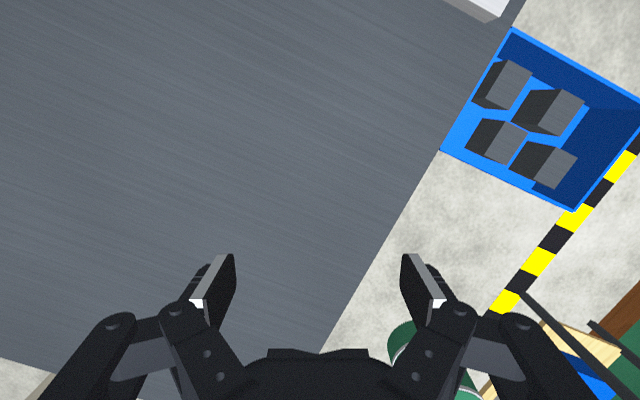

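The scene view shows bushes at (374,138) and (260,268), screws at (294,200) and (183,296), and the block at (355,181). The carton is at (420,197), the pan at (374,260) and the trough at (285,339). The side view agrees, and the wrist view shows only empty bench.

```bash
cat > h.py <<'E'
from workcell import read_state, viewer, bot
import cv2,numpy as np
from scipy.spatial.transform import Rotation as Ro
def cloud(n,d=None):
    """world points (HxWx3), nan where no reading; wrist uses current pose"""
    c=viewer.camera_params(n)
    if n=="wrist": s=read_state()
    p=None
    if d is None: p,d=viewer.read_camera(n)
    v,u=np.mgrid[:400,:640]; z=np.where(d>0,d,np.nan)
    P=np.stack([(u-c["cx"])/c["fx"]*z,(v-c["cy"])/c["fy"]*z,z],-1)
    if n=="wrist":
        H=c["hand_eye"];P=P@H[:3,:3].T+H[:3,3]
        P=P@Ro.from_rotvec(s["tcp_rot"]).as_matrix().T+s["tool_pos"]
    else: P=(P-c["t"])@c["R"]
    return p,P
def near(P,xy,r,z0,z1):
    Q=P.reshape(-1,3);return Q[(np.hypot(*(Q[:,:2]-xy).T)<r)&(Q[:,2]>z0)&(Q[:,2]<z1)]
def rect(Q):
    (c,wh,a)=cv2.minAreaRect((Q[:,:2]*1000).astype(np.float32))
    if wh[0]<wh[1]: a+=90; wh=wh[::-1]
    return np.round(c,1),np.round(wh,1),"long axis deg",round(a%180,1)
E
python3 - <<'E'
from h import *
px={"scene":dict(bA=(374,132),bB=(260,262),sA=(294,190),sB=(181,287),blk=(355,174),carton=(420,197),pan=(374,260),tr=(285,339)),
"side":dict(bA=(246,362),bB=(343,166),sA=(335,217),sB=(388,130),blk=(272,266),carton=(196,272),pan=(250,195),tr=(310,141))}
zr=dict(bA=(.042,.056),bB=(.042,.056),sA=(.062,.076),sB=(.062,.076),blk=(.034,.046),carton=(.019,.03),pan=(.016,.027),tr=(.009,.019))
rr=dict(bA=.04,bB=.04,sA=.03,sB=.03,blk=.055,carton=.115,pan=.085,tr=.07)
for n in px:
    _,P=cloud(n,np.load(f"pics/{n}0.npy"))
    print(n)
    for k,(u,v) in px[n].items():
        g=np.nanmedian(P[v-4:v+5,u-4:u+5].reshape(-1,3),0)
        Q=near(P,g[:2],rr[k],*zr[k])
        if len(Q)<5: print(k,g,len(Q));continue
        c,r=cv2.minEnclosingCircle((Q[:,:2]*1000).astype(np.float32))
        print(k,np.round(g*1000),len(Q),"z",np.round(np.median(Q[:,2])*1000,1),"circ",np.round(c,1),round(r,1),"rect",*rect(Q))
E
```

```text
scene
bA [426. 319.  47.] 114 z 48.4 circ [429.2 312.7] 19.1 rect [427.7 313. ] [35.7 33.4] long axis deg 102.7
bB [ 485. -154.   37.] 207 z 49.2 circ [ 487.9 -159.2] 18.5 rect [ 488.5 -159.6] [35.2 34. ] long axis deg 99.5
sA [428.  10.  68.] 74 z 69.0 circ [424.7   9.3] 11.0 rect [425.2   9.3] [20.6 19.2] long axis deg 152.3
sB [ 440. -293.   67.] 121 z 69.0 circ [ 433.  -293.1] 10.6 rect [ 433.4 -293.2] [19.4 19.2] long axis deg 74.2
blk [480. 159.  40.] 288 z 40.0 circ [480.1 154.7] 34.3 rect [479.8 155.2] [64.8 32. ] long axis deg 130.8
carton [617. 223.   4.] 516 z 23.7 circ [616.7 214.1] 98.0 rect [616.6 214.1] [170.9 105.6] long axis deg 87.0
pan [637.   9.   3.] 521 z 20.7 circ [637.1   2.3] 73.3 rect [638.3   2.5] [144.4 141.5] long axis deg 127.6
tr [ 615. -228.    3.] 412 z 13.0 circ [ 612.8 -230.4] 56.7 rect [ 613.2 -229.7] [99.7 58.8] long axis deg 108.8
side
bA [434. 313.  14.] 331 z 50.9 circ [428.6 314. ] 18.0 rect [428.3 313.9] [34.7 34.6] long axis deg 31.8
bB [ 482. -146.   43.] 150 z 50.1 circ [ 488.5 -158.7] 18.6 rect [ 488.9 -159.2] [36. 35.] long axis deg 148.0
sA [423.  13.  71.] 91 z 70.8 circ [425.7  11. ] 11.1 rect [425.5  11.1] [21.8 17.8] long axis deg 118.3
sB [ 434. -290.   68.] 57 z 70.4 circ [ 433.5 -291.5] 10.5 rect [ 433.6 -291.3] [19.  18.6] long axis deg 23.7
blk [483. 152.  42.] 547 z 41.4 circ [480.8 156.7] 34.3 rect [480.9 156. ] [64.8 31.8] long axis deg 131.1
carton [619. 214.   5.] 941 z 25.1 circ [617.6 214.6] 97.6 rect [618.3 213.9] [169.2 106.3] long axis deg 87.0
pan [642.  -3.   5.] 473 z 21.6 circ [640.6   1.4] 73.3 rect [639.2   1.4] [143.  142.7] long axis deg 153.6
tr [ 614. -232.    5.] 184 z 14.2 circ [ 612.9 -229.7] 57.0 rect [ 614.7 -230.3] [105.3  58.4] long axis deg 109.0
```

```bash
python3 - <<'E'
from h import *
P=np.concatenate([cloud(n,np.load(f"pics/{n}0.npy"))[1].reshape(-1,3) for n in("scene","side")])
P=P[(P[:,2]>.008)&(P[:,2]<.3)]
for nm,c,r0,r in(("bA",(.4283,.3135),.035,.3),("bB",(.4883,-.1592),.035,.08),("sA",(.4253,.010),.025,.08),("sB",(.4334,-.2923),.025,.08),("blk",(.4803,.1556),.04,.09)):
    D=P[:,:2]-c;d=np.hypot(*D.T);m=(d>r0)&(d<r);H={}
    for p in P[m]: 
        k=tuple(np.round(p[:2]/.03).astype(int)*3); H[k]=max(H.get(k,0),p[2])
    print(nm,{k:round(v*1000) for k,v in sorted(H.items()) if v>(.045 if nm=="bA" and max(abs(k[0]-43),abs(k[1]-31))>8 else .006)})
s=read_state();print(Ro.from_rotvec(s["tcp_rot"]).as_matrix().round(3))
E
```

```text
bA {(np.int64(30), np.int64(30)): 45, (np.int64(33), np.int64(15)): 45, (np.int64(33), np.int64(42)): 87, (np.int64(33), np.int64(45)): 187, (np.int64(33), np.int64(48)): 189, (np.int64(33), np.int64(51)): 87, (np.int64(33), np.int64(54)): 87, (np.int64(33), np.int64(57)): 88, (np.int64(33), np.int64(60)): 87, (np.int64(36), np.int64(24)): 17, (np.int64(36), np.int64(42)): 87, (np.int64(36), np.int64(45)): 190, (np.int64(36), np.int64(48)): 188, (np.int64(36), np.int64(51)): 88, (np.int64(36), np.int64(54)): 88, (np.int64(36), np.int64(57)): 87, (np.int64(36), np.int64(60)): 87, (np.int64(39), np.int64(24)): 18, (np.int64(39), np.int64(42)): 88, (np.int64(39), np.int64(45)): 99, (np.int64(39), np.int64(48)): 90, (np.int64(39), np.int64(51)): 88, (np.int64(39), np.int64(54)): 87, (np.int64(39), np.int64(57)): 88, (np.int64(39), np.int64(60)): 88, (np.int64(42), np.int64(0)): 73, (np.int64(42), np.int64(3)): 73, (np.int64(42), np.int64(24)): 18, (np.int64(42), np.int64(42)): 87, (np.int64(42), np.int64(45)): 88, (np.int64(42), np.int64(48)): 88, (np.int64(42), np.int64(51)): 118, (np.i
[... 2598 characters left out ...]
t64(-21)): 11, (np.int64(45), np.int64(-24)): 11, (np.int64(45), np.int64(-21)): 11, (np.int64(48), np.int64(-24)): 8, (np.int64(48), np.int64(-21)): 10}
blk {(np.int64(42), np.int64(9)): 13, (np.int64(42), np.int64(21)): 16, (np.int64(42), np.int64(24)): 18, (np.int64(45), np.int64(6)): 15, (np.int64(45), np.int64(9)): 17, (np.int64(45), np.int64(21)): 18, (np.int64(45), np.int64(24)): 18, (np.int64(48), np.int64(6)): 16, (np.int64(48), np.int64(9)): 17, (np.int64(51), np.int64(6)): 16, (np.int64(51), np.int64(9)): 14, (np.int64(57), np.int64(12)): 27, (np.int64(57), np.int64(15)): 29, (np.int64(57), np.int64(18)): 29}
[[ 0.912  0.41  -0.001]
 [ 0.41  -0.912  0.002]
 [ 0.    -0.002 -1.   ]]
```

Call:
jog_arm --increments '[[[0,0,0.3,0,0,-1,1],[0,0,0.3,0,0,-1,1],[0,0,0.3,0,0,-1,1],[0,0,0.3,0,0,-1,1],[0,0,0.3,0,0,-1,1]]]'

```text
time: 0.57
tool_pos: [0.2769, -0.6153, 0.258]
tcp_rot: [-2.792, -1.439, -0.0]
wrist_force: [0.2, -0.7, -0.3]
width: 1.0
grip_force: 0.0
```

Call:
jog_arm --increments '[[[0,0,0.3,0,0,-1,1],[0,0,0.3,0,0,-1,1],[0,0,0.3,0,0,-1,1],[0,0,0.3,0,0,-1,1],[0,0,0.3,0,0,-1,1]]]'

```text
time: 0.98
tool_pos: [0.2769, -0.6153, 0.2129]
tcp_rot: [-2.324, -2.112, -0.0]
wrist_force: [-0.4, -0.0, 0.0]
width: 1.002
grip_force: 0.0
```

Call:
jog_arm --increments '[[[0,0,0.4,0,0,-0.97,1],[1,0.4,0,0,0,0,1],[1,0.4,0,0,0,0,1],[1,0.4,0,0,0,0,1],[1,0.4,0,0,0,0,1]]]'

```text
time: 1.4
tool_pos: [0.3248, -0.4941, 0.2011]
tcp_rot: [-2.221, -2.22, -0.001]
wrist_force: [1.0, 0.2, -0.8]
width: 0.999
grip_force: 0.0
```

Call:
jog_arm --increments '[[[1,0.4,0,0,0,0,1],[1,0.4,0,0,0,0,1],[1,0.4,0,0,0,0,1],[1,0.4,0,0,0,0,1],[1,0.4,0,0,0,0,1]]]'

```text
time: 1.82
tool_pos: [0.3849, -0.3438, 0.2016]
tcp_rot: [-2.221, -2.222, -0.0]
wrist_force: [0.1, 0.1, -0.1]
width: 0.999
grip_force: 0.0
```

Call:
jog_arm --increments '[[[1,0.5,0,0,0,0,1],[1,0.5,0,0,0,0,1],[1,0.5,0,0,0,0,1],[0,0,0,0,0,0,1],[0,0,0,0,0,0,1]]]'

```text
time: 2.23
tool_pos: [0.4301, -0.2539, 0.2017]
tcp_rot: [-2.216, -2.226, 0.0]
wrist_force: [0.2, -0.7, -0.3]
width: 0.999
grip_force: 0.0
```

Call:
jog_arm --increments '[[[0.8,0.5,0,0,0,0,1],[0.8,0.5,0,0,0,0,1],[0.8,0.5,0,0,0,0,1],[0.76,0.44,0,0,0,0,1],[0,0,0,0,0,0,1]]]'

```text
time: 2.65
tool_pos: [0.4893, -0.159, 0.202]
tcp_rot: [2.219, 2.224, 0.002]
wrist_force: [-0.4, 0.3, 1.1]
width: 0.998
grip_force: 0.0
```

Call:
jog_arm --increments '[[[0,0,0.9,0,0,0,1],[0,0,0.9,0,0,0,1],[0,0,0.9,0,0,0,1],[0,0,0.6,0,0,0,1],[0,0,0.35,0,0,0,1]]]'

```text
time: 3.07
tool_pos: [0.4856, -0.1615, 0.0896]
tcp_rot: [-2.219, -2.218, 0.004]
wrist_force: [-0.6, 0.7, 0.5]
width: 1.0
grip_force: 0.0
```

```bash
python3 - <<'E'
from h import *
p,P=cloud("wrist");cv2.imwrite("pics/w1.png",p);print(read_state()["tool_pos"])
E
```

```text
[ 0.48503784 -0.16113799  0.08861764]
```

View pics/w1.png

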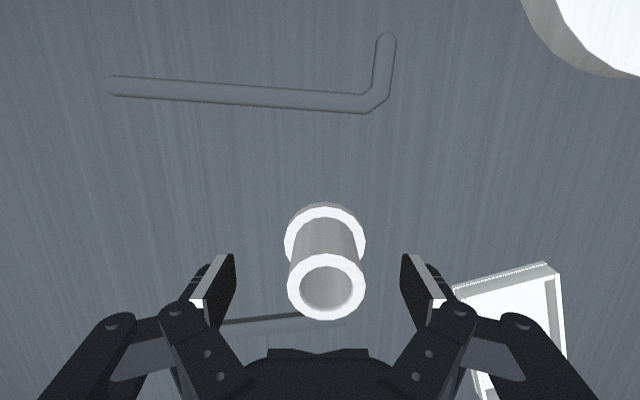

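The bush is centred between the open pads at about (326,285), some 3 mm off along the closing axis. I'll correct that and grip.

Call:
jog_arm --increments '[[[0.07,0.11,-0.1,0,0,0,1],[0,0,0,0,0,0,0],[0,0,0,0,0,0,-0.3],[0,0,0,0,0,0,-1],[0,0,0,0,0,0,-1]]]' --force 50

```text
time: 3.53
tool_pos: [0.4918, -0.1588, 0.0967]
tcp_rot: [2.219, 2.221, 0.001]
wrist_force: [-1.7, -0.9, 0.8]
width: 0.457
grip_force: 0.4
```

Call:
jog_arm --increments '[[[0,0,0,0,0,0,-1],[0,0,0,0,0,0,-1],[0,0,0,0,0,0,-1],[0,0,0,0,0,0,-1],[0,0,0,0,0,0,-1]]]'

```text
time: 3.95
tool_pos: [0.4919, -0.1588, 0.0968]
tcp_rot: [2.219, 2.221, 0.001]
wrist_force: [-1.6, -0.8, 5.5]
width: 0.406
grip_force: 50.0
```

Call:
jog_arm --increments '[[[0,0,-0.6,0,0,0,-1],[0,0,-0.9,0,0,0,-1],[0,0,-0.9,0,0,0,-1],[0.5,0.1,-0.7,0,0,0,-1],[0.9,0.4,-0.3,0,0,0,-1]]]'

```text
time: 4.37
tool_pos: [0.5066, -0.1181, 0.2008]
tcp_rot: [2.22, 2.216, 0.002]
wrist_force: [0.5, 0.1, -3.1]
width: 0.404
grip_force: 50.4
```

Call:
jog_arm --increments '[[[1,0.4,0,0,0,0,-1],[1,0.4,0,0,0,0,-1],[1,0.4,0,0,0,0,-1],[1,0.4,0,0,0,0,-1],[1,0.4,0,0,0,0,-1]]]'

```text
time: 4.78
tool_pos: [0.5658, 0.0352, 0.1972]
tcp_rot: [-2.22, -2.222, 0.001]
wrist_force: [0.4, -0.5, -1.9]
width: 0.406
grip_force: 50.4
```

Call:
jog_arm --increments '[[[1,0.4,0,0,0,0,-1],[1,0.4,0,0,0,0,-1],[1,0.4,0,0,0,0,-1],[1,0.3,0,0,0,0,-1],[0.76,0.1,0,0,0,0,-1]]]'

```text
time: 5.2
tool_pos: [0.6145, 0.1789, 0.1972]
tcp_rot: [-2.219, -2.223, -0.001]
wrist_force: [-0.3, 0.5, -2.5]
width: 0.407
grip_force: 50.5
```

Call:
jog_arm --increments '[[[0,0,0,0,0,0,-1],[0,0,0,0,0,0,-1],[0,0,0,0,0,0,-1],[0,0,0,0,0,0,-1],[0,0,0,0,0,0,-1]]]'

```text
time: 5.62
tool_pos: [0.6135, 0.1753, 0.1972]
tcp_rot: [-2.222, -2.221, 0.001]
wrist_force: [-0.1, 0.1, -3.2]
width: 0.404
grip_force: 50.5
```

Call:
jog_arm --increments '[[[0,0,0.8,0,0,0,-1],[0,0,0.8,0,0,0,-1],[0,0,0.8,0,0,0,-1],[0,0,0.4,0,0,0,-1],[0,0,0.2,0,0,0,-1]]]'

```text
time: 6.03
tool_pos: [0.6121, 0.1751, 0.1047]
tcp_rot: [-2.22, -2.219, 0.006]
wrist_force: [-0.6, -0.6, -3.9]
width: 0.405
grip_force: 50.5
```

Call:
jog_arm --increments '[[[0,0,0.05,0,0,0,-1],[0,0,0.05,0,0,0,-1],[0,0,0,0,0,0,-1],[0,0,0,0,0,0,-1],[0,0,0,0,0,0,-1]]]'

```text
time: 6.45
tool_pos: [0.6148, 0.1767, 0.1059]
tcp_rot: [2.22, 2.222, 0.003]
wrist_force: [-0.5, -0.3, -3.4]
width: 0.404
grip_force: 50.5
```

Call:
jog_arm --increments '[[[0,0,0.06,0,0,0,-1],[0,0,0.03,0,0,0,-1],[0,0,0,0,0,0,-1],[0,0,0,0,0,0,-1],[0,0,0,0,0,0,-1]]]'

```text
time: 6.87
tool_pos: [0.6138, 0.1764, 0.1016]
tcp_rot: [-2.22, -2.222, 0.0]
wrist_force: [1.1, 0.9, -2.5]
width: 0.409
grip_force: 50.5
```

Call:
jog_arm --increments '[[[0,0,0.03,0,0,0,-1],[0,0,0,0,0,0,-1],[0,0,0,0,0,0,-1],[0,0,0,0,0,0,-1],[0,0,0,0,0,0,-1]]]'

```text
time: 7.28
tool_pos: [0.614, 0.1765, 0.1009]
tcp_rot: [2.22, 2.222, 0.0]
wrist_force: [0.0, 0.4, -1.4]
width: 0.403
grip_force: 50.8
```

Call:
jog_arm --increments '[[[0,0,0.02,0,0,0,-0.1],[0,0,0,0,0,0,0],[0,0,0,0,0,0,0.2],[0,0,0,0,0,0,0.2],[0,0,-0.3,0,0,0,0.2]]]'

```text
time: 7.7
tool_pos: [0.6125, 0.1761, 0.1076]
tcp_rot: [-2.219, -2.221, 0.005]
wrist_force: [-0.0, -0.4, 0.5]
width: 0.597
grip_force: 0.0
```

Call:
jog_arm --increments '[[[0,0,-0.8,0,0,0,0.2],[0,0,-0.8,0,0,0,0.2],[0,0,-0.8,0,0,0,0.5],[0.3,-0.5,-0.6,0,0,0,1],[0.6,-0.8,0,0,0,0,1]]]'

```text
time: 8.12
tool_pos: [0.5794, 0.2032, 0.2059]
tcp_rot: [2.219, 2.215, 0.015]
wrist_force: [0.1, 0.8, 1.6]
width: 0.987
grip_force: 0.0
```

Call:
jog_arm --increments '[[[0.7,-0.9,0,0,0,0,1],[0.7,-0.9,0,0,0,0,1],[0.7,-0.9,0,0,0,0,1],[0.7,-0.9,0,0,0,0,1],[0.6,-0.9,0,0,0,0,1]]]'

```text
time: 8.53
tool_pos: [0.4386, 0.3063, 0.2003]
tcp_rot: [2.221, 2.222, 0.003]
wrist_force: [0.0, 0.9, 0.5]
width: 0.999
grip_force: 0.0
```

Call:
jog_arm --increments '[[[0.27,-0.4,0,0,0,0,1],[0,0,0,0,0,0,1],[0,0,0,0,0,0,1],[0,0,0,0,0,0,1],[0,0,0,0,0,0,1]]]'

```text
time: 8.95
tool_pos: [0.4288, 0.313, 0.1997]
tcp_rot: [2.221, 2.221, 0.001]
wrist_force: [0.1, 0.0, 0.6]
width: 1.001
grip_force: 0.0
```

```bash
python3 - <<'E'
from h import *
p,P=cloud("wrist")
Q=near(P,(.4283,.3135),.04,.042,.057);print(len(Q),rect(Q))
p,P=cloud("scene");cv2.imwrite("pics/s1.png",cv2.resize(p[90:290,300:500],None,fx=2.5,fy=2.5))
Q=near(P,(.615,.176),.04,.045,.062);print(len(Q),np.median(Q[:,2]),rect(Q));print(read_state()["tool_pos"])
E
```

```text
1005 (array([430.6, 315.6]), array([35.4, 35.4]), 'long axis deg', 5.5)
164 0.052346382864848884 (array([612. , 174.4]), array([35.1, 33. ]), 'long axis deg', 46.4)
[0.42871306 0.31282128 0.19933991]
```

View pics/s1.png

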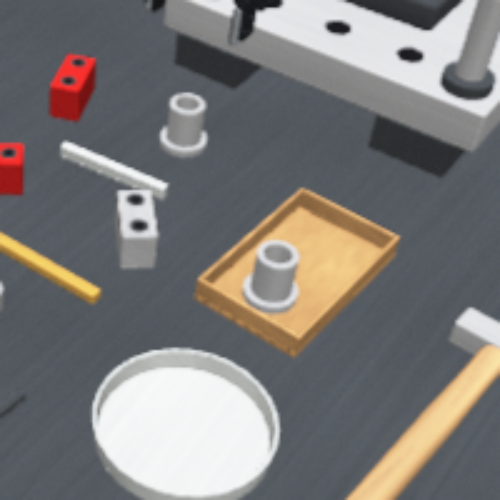

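The first bush stands flat in the carton, at about (275,275) in the crop. Next is the second bush.

Call:
jog_arm --increments '[[[0.05,0.03,0.9,0,0,0,1],[0,0,0.9,0,0,0,1],[0,0,0.9,0,0,0,1],[0,0,0.5,0,0,0,1],[0,0,0.22,0,0,0,1]]]'

```text
time: 9.47
tool_pos: [0.4275, 0.3131, 0.0935]
tcp_rot: [-2.221, -2.22, 0.008]
wrist_force: [0.4, -0.3, 0.7]
width: 1.002
grip_force: 0.0
```

Call:
jog_arm --increments '[[[0,0,0,0,0,0,0.5],[0,0,0,0,0,0,0],[0,0,0,0,0,0,-0.3],[0,0,0,0,0,0,-1],[0,0,0,0,0,0,-1]]]'

```text
time: 9.88
tool_pos: [0.4298, 0.3156, 0.0985]
tcp_rot: [2.22, 2.222, 0.005]
wrist_force: [-0.3, 0.1, 3.4]
width: 0.402
grip_force: 50.3
```

Call:
jog_arm --increments '[[[0,0,0,0,0,0,-1],[0,0,0,0,0,0,-1],[0,0,0,0,0,0,-1],[0,0,0,0,0,0,-1],[0,0,0,0,0,0,-1]]]'

```text
time: 10.3
tool_pos: [0.4298, 0.3156, 0.0985]
tcp_rot: [2.22, 2.222, 0.005]
wrist_force: [1.3, -0.3, 6.4]
width: 0.402
grip_force: 50.5
```

Call:
jog_arm --increments '[[[0,0,-0.6,0,0,0,-1],[0,0,-0.9,0,0,0,-1],[0,0,-0.9,0,0,0,-1],[-0.12,0.4,-0.7,0,0,0,-1],[-0.3,0.8,-0.3,0,0,0,-1]]]'

```text
time: 10.72
tool_pos: [0.4639, 0.3036, 0.2017]
tcp_rot: [-2.218, -2.225, -0.005]
wrist_force: [0.6, 0.4, -3.5]
width: 0.404
grip_force: 50.5
```

Call:
jog_arm --increments '[[[-0.3,0.9,0,0,0,0,-1],[-0.3,0.9,0,0,0,0,-1],[-0.3,0.9,0,0,0,0,-1],[-0.3,0.9,0,0,0,0,-1],[-0.3,0.9,0,0,0,0,-1]]]'

```text
time: 11.13
tool_pos: [0.6003, 0.2567, 0.198]
tcp_rot: [-2.22, -2.222, 0.002]
wrist_force: [0.4, 0.5, -3.5]
width: 0.405
grip_force: 50.5
```

Call:
jog_arm --increments '[[[-0.2,0.62,0,0,0,0,-1],[0,0,0,0,0,0,-1],[0,0,0,0,0,0,-1],[0,0,0,0,0,0,-1],[0,0,0,0,0,0,-1]]]'

```text
time: 11.55
tool_pos: [0.6169, 0.2517, 0.198]
tcp_rot: [-2.219, -2.222, 0.002]
wrist_force: [-0.1, 0.0, -3.0]
width: 0.401
grip_force: 50.8
```

Call:
jog_arm --increments '[[[0,0,0.8,0,0,0,-1],[0,0,0.8,0,0,0,-1],[0,0,0.8,0,0,0,-1],[0,0,0.4,0,0,0,-1],[0,0,0.2,0,0,0,-1]]]'

```text
time: 11.97
tool_pos: [0.6156, 0.2512, 0.1057]
tcp_rot: [-2.218, -2.222, 0.008]
wrist_force: [-0.3, -0.1, -2.8]
width: 0.404
grip_force: 50.8
```

Call:
jog_arm --increments '[[[0,0,0.05,0,0,0,-1],[0,0,0.05,0,0,0,-1],[0,0,0,0,0,0,-1],[0,0,0,0,0,0,-1],[0,0,0,0,0,0,-1]]]'

```text
time: 12.38
tool_pos: [0.6192, 0.2517, 0.1072]
tcp_rot: [2.22, 2.221, 0.004]
wrist_force: [-0.7, 0.2, -2.4]
width: 0.403
grip_force: 50.8
```

Call:
jog_arm --increments '[[[0,0,0.06,0,0,0,-1],[0,0,0.03,0,0,0,-1],[0,0,0,0,0,0,-1],[0,0,0,0,0,0,-1],[0,0,0,0,0,0,-1]]]'

```text
time: 12.8
tool_pos: [0.6182, 0.2513, 0.1028]
tcp_rot: [-2.221, -2.222, 0.0]
wrist_force: [0.8, 0.2, -2.8]
width: 0.404
grip_force: 50.8
```

Call:
jog_arm --increments '[[[0,0,0.03,0,0,0,-1],[0,0,0,0,0,0,-1],[0,0,0,0,0,0,-1],[0,0,0,0,0,0,-1],[0,0,0,0,0,0,-1]]]'

```text
time: 13.22
tool_pos: [0.6184, 0.2514, 0.1025]
tcp_rot: [2.22, 2.222, 0.0]
wrist_force: [-2.1, -1.9, 4.2]
width: 0.403
grip_force: 51.3
```

Call:
jog_arm --increments '[[[0,0,0,0,0,0,-0.1],[0,0,0,0,0,0,0],[0,0,0,0,0,0,0.2],[0,0,0,0,0,0,0.2],[0,0,-0.3,0,0,0,0.2]]]'

```text
time: 13.63
tool_pos: [0.617, 0.251, 0.109]
tcp_rot: [-2.219, -2.221, 0.005]
wrist_force: [-0.8, -1.0, -0.5]
width: 0.599
grip_force: 0.0
```

Call:
jog_arm --increments '[[[0,0,-0.8,0,0,0,0.2],[0,0,-0.8,0,0,0,0.2],[0,0,-0.8,0,0,0,0.5],[-0.3,-0.2,-0.6,0,0,0,1],[-0.75,-0.6,0,0,0,0,1]]]'

```text
time: 14.05
tool_pos: [0.599, 0.2226, 0.2079]
tcp_rot: [2.215, 2.22, 0.019]
wrist_force: [0.6, -0.5, 0.7]
width: 0.99
grip_force: 0.0
```

Call:
jog_arm --increments '[[[-1,-0.8,0,0,0,0,1],[-1,-0.8,0,0,0,0,1],[-1,-0.8,0,0,0,0,1],[-1,-0.8,0,0,0,0,1],[-1,-0.8,0,0,0,0,1]]]'

```text
time: 14.47
tool_pos: [0.4733, 0.0688, 0.2017]
tcp_rot: [2.219, 2.222, 0.001]
wrist_force: [0.8, -0.4, 0.1]
width: 0.997
grip_force: 0.0
```

Call:
jog_arm --increments '[[[-1,-0.8,0,0,0,0,1],[-0.7,-0.6,0,0,0,0,1],[-0.3,-0.24,0,0,0,0,1],[0,0,0,0,0,0,1],[0,0,0,0,0,0,1]]]'

```text
time: 14.88
tool_pos: [0.426, 0.0097, 0.2018]
tcp_rot: [2.221, 2.22, 0.003]
wrist_force: [-0.6, -0.5, 1.3]
width: 0.996
grip_force: 0.0
```

```bash
python3 - <<'E'
from h import *
p,P=cloud("wrist")
Q=near(P,(.4253,.010),.025,.06,.078);print(len(Q),rect(Q))
p,P=cloud("scene")
Q=near(P,(.618,.252),.04,.045,.062);print(len(Q),np.median(Q[:,2]),rect(Q));print(read_state()["tool_pos"])
E
```

```text
600 (array([427.6,  12.2]), array([20.3, 19.7]), 'long axis deg', 130.3)
155 0.05270143998227745 (array([615.9, 248.4]), array([36. , 34.4]), 'long axis deg', 179.5)
[0.4266249  0.01036101 0.20172953]
```

Call:
jog_arm --increments '[[[0.03,0,0.9,0,0,0,1],[0,0,0.9,0,0,0,1],[0,0,0.9,0,0,0,1],[0,0,0.5,0,0,0,1],[0,0,0.2,0,0,0,0.5]]]'

```text
time: 15.4
tool_pos: [0.4243, 0.0117, 0.0963]
tcp_rot: [-2.216, -2.221, 0.005]
wrist_force: [-0.2, 0.6, 0.3]
width: 0.883
grip_force: 0.0
```

Call:
jog_arm --increments '[[[0,0,0,0,0,0,0],[0,0,0,0,0,0,0],[0,0,0,0,0,0,-0.2],[0,0,0,0,0,0,-0.3],[0,0,0,0,0,0,-0.35]]]' --force 40

```text
time: 15.82
tool_pos: [0.4264, 0.0107, 0.1002]
tcp_rot: [2.219, 2.221, 0.003]
wrist_force: [0.4, 0.5, 0.6]
width: 0.326
grip_force: 0.0
```

```bash
python3 - <<'E'
from h import *
p,P=cloud("wrist");cv2.imwrite("pics/w2.png",p);print(read_state()["tool_pos"],read_state()["width"])
E
```

```text
[0.42615441 0.01065956 0.10004238] 0.3237748254074939
```

View pics/w2.png

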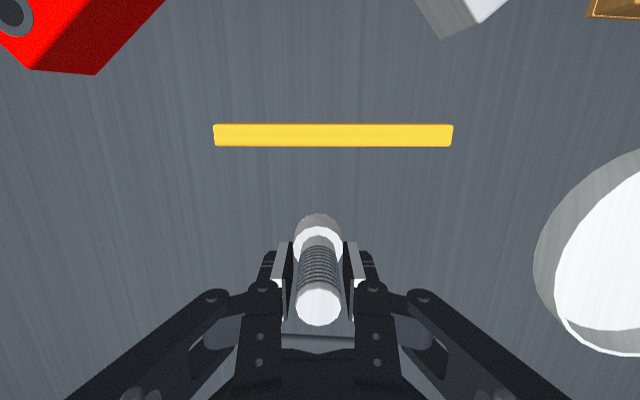

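The screw shank is centred between the pads at (318,305), so I'll grip it and carry it to the pan.

Call:
jog_arm --increments '[[[0,0,0,0,0,0,-0.5],[0,0,0,0,0,0,-0.7],[0,0,0,0,0,0,-1],[0,0,0,0,0,0,-1],[0,0,0,0,0,0,-1]]]'

```text
time: 16.28
tool_pos: [0.4259, 0.0106, 0.0997]
tcp_rot: [2.22, 2.222, 0.001]
wrist_force: [-0.2, -1.1, 5.8]
width: 0.225
grip_force: 38.9
```

Call:
jog_arm --increments '[[[0,0,0,0,0,0,-1],[0,0,-0.6,0,0,0,-1],[0,0,-0.9,0,0,0,-1],[0,0,-0.9,0,0,0,-1],[0,0.3,-0.6,0,0,0,-1]]]'

```text
time: 16.7
tool_pos: [0.4328, 0.0107, 0.1898]
tcp_rot: [-2.22, -2.221, 0.002]
wrist_force: [0.6, -0.1, -2.6]
width: 0.223
grip_force: 39.6
```

Call:
jog_arm --increments '[[[0.18,0.8,0,0,0,0,-1],[0.2,1,0,0,0,0,-1],[0.2,1,0,0,0,0,-1],[0.2,1,0,0,0,0,-1],[0,1,0,0,0,0,-1]]]'

```text
time: 17.12
tool_pos: [0.5786, 0.0351, 0.1878]
tcp_rot: [-2.219, -2.222, 0.002]
wrist_force: [0.9, 0.1, -1.2]
width: 0.218
grip_force: 39.7
```

Call:
jog_arm --increments '[[[0,1,0,0,0,0,-1],[0,0.7,0,0,0,0,-1],[0,0.3,0,0,0,0,-1],[0,0,0,0,0,0,-1],[0,0,0,0,0,0,-1]]]'

```text
time: 17.53
tool_pos: [0.637, 0.0341, 0.1877]
tcp_rot: [-2.219, -2.22, 0.004]
wrist_force: [-0.6, -0.0, -2.9]
width: 0.225
grip_force: 39.6
```

Call:
jog_arm --increments '[[[0,0,0.8,0,0,0,-1],[0,0,0.8,0,0,0,-1],[0,0,0.7,0,0,0,-1],[0,0,0.3,0,0,0,-1],[0,0,0.1,0,0,0,-1]]]'

```text
time: 17.95
tool_pos: [0.6348, 0.0342, 0.1052]
tcp_rot: [-2.217, -2.219, 0.007]
wrist_force: [-0.8, -0.0, -2.3]
width: 0.225
grip_force: 39.7
```

Call:
jog_arm --increments '[[[0,0,0.05,0,0,0,-1],[0,0,0,0,0,0,-1],[0,0,0,0,0,0,-1],[0,0,0,0,0,0,-1],[0,0,0,0,0,0,-1]]]'

```text
time: 18.37
tool_pos: [0.6391, 0.0342, 0.1079]
tcp_rot: [2.219, 2.221, 0.003]
wrist_force: [-0.5, -0.1, -2.3]
width: 0.221
grip_force: 39.7
```

Call:
jog_arm --increments '[[[0,0,0.05,0,0,0,-1],[0,0,0.0,0,0,0,-1],[0,0,0,0,0,0,-1],[0,0,0,0,0,0,-1],[0,0,0,0,0,0,-1]]]'

```text
time: 18.78
tool_pos: [0.6382, 0.0342, 0.1049]
tcp_rot: [-2.221, -2.222, 0.0]
wrist_force: [-0.0, 0.5, -2.9]
width: 0.223
grip_force: 39.7
```

Call:
jog_arm --increments '[[[0,0,0.04,0,0,0,-1],[0,0,0,0,0,0,-1],[0,0,0,0,0,0,-1],[0,0,0,0,0,0,-1],[0,0,0,0,0,0,-1]]]'

```text
time: 19.2
tool_pos: [0.6383, 0.0342, 0.1038]
tcp_rot: [2.221, 2.222, 0.0]
wrist_force: [0.5, 0.1, -2.0]
width: 0.221
grip_force: 39.7
```

Call:
jog_arm --increments '[[[0,0,0.04,0,0,0,-1],[0,0,0,0,0,0,-1],[0,0,0,0,0,0,-1],[0,0,0,0,0,0,-1],[0,0,0,0,0,0,-1]]]'

```text
time: 19.62
tool_pos: [0.6385, 0.0342, 0.1028]
tcp_rot: [2.22, 2.222, 0.001]
wrist_force: [0.7, -0.2, -0.5]
width: 0.222
grip_force: 39.8
```

Call:
jog_arm --increments '[[[0,0,0,0,0,0,-0.45],[0,0,0,0,0,0,-0.3],[0,0,0,0,0,0,-0.1],[0,0,0,0,0,0,0],[0,0,-0.2,0,0,0,0]]]'

```text
time: 20.03
tool_pos: [0.6373, 0.0342, 0.1075]
tcp_rot: [-2.219, -2.221, 0.003]
wrist_force: [-0.0, -0.5, 0.6]
width: 0.498
grip_force: 0.0
```

Call:
jog_arm --increments '[[[0,0,-0.8,0,0,0,0],[0,0,-0.9,0,0,0,0],[0,0,-0.9,0,0,0,0.2],[0,0,-0.4,0,0,0,0.5],[-0.5,-0.3,0,0,0,0,1]]]'

```text
time: 20.45
tool_pos: [0.633, 0.0208, 0.2038]
tcp_rot: [2.214, 2.22, 0.012]
wrist_force: [0.8, -0.5, -0.1]
width: 0.865
grip_force: 0.0
```

Call:
jog_arm --increments '[[[-1,-0.6,0,0,0,0,1],[-1,-0.6,0,0,0,0,1],[-1,-0.6,0,0,0,0,1],[-1,-0.6,0,0,0,0,1],[-1,-0.6,0,0,0,0,1]]]'

```text
time: 20.87
tool_pos: [0.5369, -0.1322, 0.1971]
tcp_rot: [-2.219, -2.221, 0.002]
wrist_force: [0.1, -0.3, -0.2]
width: 0.997
grip_force: 0.0
```

Call:
jog_arm --increments '[[[-1,-0.6,0,0,0,0,1],[-1,-0.6,0,0,0,0,1],[-1,-0.6,0,0,0,0,1],[-1,-0.6,0,0,0,0,1],[-1,-0.6,0,0,0,0,1]]]'

```text
time: 21.28
tool_pos: [0.4469, -0.282, 0.1972]
tcp_rot: [-2.219, -2.221, 0.001]
wrist_force: [0.6, 0.1, 0.1]
width: 1.003
grip_force: 0.0
```

Call:
jog_arm --increments '[[[-0.38,-0.5,0,0,0,0,1],[0,0,0,0,0,0,1],[0,0,0,0,0,0,1],[0,0,0,0,0,0,1],[0,0,0,0,0,0,1]]]'

```text
time: 21.7
tool_pos: [0.4347, -0.2915, 0.1981]
tcp_rot: [-2.219, -2.223, -0.0]
wrist_force: [-0.1, 0.3, -0.8]
width: 0.999
grip_force: 0.0
```

```bash
python3 - <<'E'
from h import *
p,P=cloud("wrist")
Q=near(P,(.4334,-.2923),.025,.06,.078);print(len(Q),rect(Q))
p,P=cloud("scene")
Q=near(P,(.639,.034),.04,.06,.08);print(len(Q),np.median(Q[:,2]),rect(Q));print(read_state()["tool_pos"])
E
```

```text
618 (array([ 434.7, -290.8]), array([19.4, 19.3]), 'long axis deg', 45.4)
108 0.07154403070290202 (array([636.6,  32.9]), array([19.1, 17.8]), 'long axis deg', 156.1)
[ 0.43506953 -0.29144323  0.19837109]
```

Call:
jog_arm --increments '[[[0,-0.03,0.9,0,0,0,1],[0,0,0.9,0,0,0,1],[0,0,0.8,0,0,0,1],[0,0,0.5,0,0,0,1],[0,0,0.17,0,0,0,0.5]]]'

```text
time: 22.22
tool_pos: [0.4324, -0.2902, 0.0974]
tcp_rot: [-2.215, -2.22, 0.001]
wrist_force: [-1.2, -0.1, -0.0]
width: 0.884
grip_force: 0.0
```

Call:
jog_arm --increments '[[[0,0,0,0,0,0,0],[0,0,0,0,0,0,0],[0,0,0,0,0,0,-0.2],[0,0,0,0,0,0,-0.3],[0,0,0,0,0,0,-0.35]]]'

```text
time: 22.63
tool_pos: [0.4345, -0.2929, 0.1018]
tcp_rot: [2.219, 2.221, 0.001]
wrist_force: [0.7, -0.9, 0.1]
width: 0.32
grip_force: 0.0
```

Call:
jog_arm --increments '[[[0,0,0,0,0,0,-0.5],[0,0,0,0,0,0,-0.7],[0,0,0,0,0,0,-1],[0,0,0,0,0,0,-1],[0,0,0,0,0,0,-1]]]'

```text
time: 23.05
tool_pos: [0.434, -0.2928, 0.1015]
tcp_rot: [2.22, 2.221, 0.0]
wrist_force: [-0.9, 0.3, 6.2]
width: 0.222
grip_force: 39.0
```

Call:
jog_arm --increments '[[[0,0,0,0,0,0,-1],[0,0,-0.6,0,0,0,-1],[0,0,-0.9,0,0,0,-1],[0,0,-0.9,0,0,0,-1],[0.4,0.3,-0.6,0,0,0,-1]]]'

```text
time: 23.47
tool_pos: [0.442, -0.2817, 0.1921]
tcp_rot: [2.221, 2.219, -0.001]
wrist_force: [1.1, -0.5, -2.5]
width: 0.225
grip_force: 39.4
```

Call:
jog_arm --increments '[[[0.8,0.6,0,0,0,0,-1],[1,0.8,0,0,0,0,-1],[1,0.8,0,0,0,0,-1],[1,0.8,0,0,0,0,-1],[1,0.8,0,0,0,0,-1]]]'

```text
time: 23.88
tool_pos: [0.5567, -0.1347, 0.1898]
tcp_rot: [-2.221, -2.221, 0.001]
wrist_force: [0.7, -1.1, -1.9]
width: 0.225
grip_force: 39.5
```

Call:
jog_arm --increments '[[[1,0.8,0,0,0,0,-1],[1,0.8,0,0,0,0,-1],[1,0.7,0,0,0,0,-1],[0.4,0.33,0,0,0,0,-1],[0.16,0.1,0,0,0,0,-1]]]'

```text
time: 24.3
tool_pos: [0.6395, -0.0268, 0.1897]
tcp_rot: [-2.217, -2.225, -0.0]
wrist_force: [-0.6, -1.3, -2.6]
width: 0.224
grip_force: 39.5
```

Call:
jog_arm --increments '[[[0,0,0,0,0,0,-1],[0,0,0,0,0,0,-1],[0,0,0,0,0,0,-1],[0,0,0,0,0,0,-1],[0,0,0,0,0,0,-1]]]'

```text
time: 24.72
tool_pos: [0.6376, -0.0307, 0.1905]
tcp_rot: [-2.222, -2.22, 0.001]
wrist_force: [-0.2, -0.1, -3.3]
width: 0.222
grip_force: 39.5
```

Call:
jog_arm --increments '[[[0,0,0.8,0,0,0,-1],[0,0,0.8,0,0,0,-1],[0,0,0.7,0,0,0,-1],[0,0,0.3,0,0,0,-1],[0,0,0.1,0,0,0,-1]]]'

```text
time: 25.13
tool_pos: [0.6363, -0.0299, 0.1071]
tcp_rot: [-2.219, -2.219, 0.005]
wrist_force: [-0.8, 0.1, -2.0]
width: 0.222
grip_force: 39.6
```

Call:
jog_arm --increments '[[[0,0,0.05,0,0,0,-1],[0,0,0.05,0,0,0,-1],[0,0,0,0,0,0,-1],[0,0,0,0,0,0,-1],[0,0,0,0,0,0,-1]]]'

```text
time: 25.55
tool_pos: [0.6391, -0.0294, 0.1078]
tcp_rot: [2.219, 2.221, 0.002]
wrist_force: [-0.1, -0.8, -2.4]
width: 0.222
grip_force: 39.6
```

Call:
jog_arm --increments '[[[0,0,0.02,0,0,0,-1],[0,0,0,0,0,0,-1],[0,0,0,0,0,0,-1],[0,0,0,0,0,0,-1],[0,0,0,0,0,0,-1]]]'

```text
time: 25.97
tool_pos: [0.6383, -0.0293, 0.1059]
tcp_rot: [-2.221, -2.222, 0.0]
wrist_force: [0.3, 0.1, -2.0]
width: 0.227
grip_force: 39.6
```

Contact should come at about 0.1043.

Call:
jog_arm --increments '[[[0,0,0.05,0,0,0,-1],[0,0,0,0,0,0,-1],[0,0,0,0,0,0,-1],[0,0,0,0,0,0,-1],[0,0,0,0,0,0,-1]]]'

```text
time: 26.38
tool_pos: [0.6386, -0.0294, 0.1045]
tcp_rot: [2.22, 2.222, 0.001]
wrist_force: [0.8, -0.4, -0.6]
width: 0.223
grip_force: 39.8
```

Call:
jog_arm --increments '[[[0,0,0.02,0,0,0,-1],[0,0,0,0,0,0,-1],[0,0,0,0,0,0,-1],[0,0,0,0,0,0,-1],[0,0,0,0,0,0,-1]]]'

```text
time: 26.8
tool_pos: [0.6386, -0.0294, 0.1045]
tcp_rot: [2.22, 2.222, 0.001]
wrist_force: [-1.9, 0.2, 5.5]
width: 0.22
grip_force: 40.2
```

Call:
jog_arm --increments '[[[0,0,0,0,0,0,-0.45],[0,0,0,0,0,0,-0.3],[0,0,0,0,0,0,-0.1],[0,0,0,0,0,0,0],[0,0,-0.2,0,0,0,0]]]'

```text
time: 27.22
tool_pos: [0.6371, -0.0293, 0.1083]
tcp_rot: [-2.219, -2.221, 0.003]
wrist_force: [0.3, 0.7, 0.1]
width: 0.501
grip_force: 0.0
```

Call:
jog_arm --increments '[[[0,0,-0.8,0,0,0,0],[0,0,-0.9,0,0,0,0],[0,0,-0.9,0,0,0,0.2],[0,0,-0.4,0,0,0,0.5],[0.17,-0.26,0,0,0,0,0.7]]]'

```text
time: 27.63
tool_pos: [0.634, -0.025, 0.2047]
tcp_rot: [2.216, 2.216, 0.009]
wrist_force: [0.8, -0.8, 0.8]
width: 0.839
grip_force: 0.0
```

Call:
jog_arm --increments '[[[1,-0.8,0,0,0,0,0.7],[1,-0.8,0,0,0,0,0.7],[1,-0.8,0,0,0,0,0.7],[1,-0.8,0,0,0,0,0.7],[1,-0.8,0,0,0,0,0.7]]]'

```text
time: 28.05
tool_pos: [0.5073, 0.1265, 0.1976]
tcp_rot: [-2.22, -2.22, 0.004]
wrist_force: [-0.3, -0.0, -0.2]
width: 0.852
grip_force: 0.0
```

Call:
jog_arm --increments '[[[0.6,-0.6,0,0,0,0,0.7],[0.4,-0.4,0,0,0,0,0.7],[0,0,0,0,0,-0.83,0.7],[0,0,0,0,0,-1,0.7],[0,0,0,0,0,-1,0.7]]]'

```text
time: 28.47
tool_pos: [0.4781, 0.1559, 0.1978]
tcp_rot: [-1.859, -2.53, 0.004]
wrist_force: [-0.0, 0.8, -0.4]
width: 0.851
grip_force: 0.0
```

Call:
jog_arm --increments '[[[0,0,0,0,0,-1,0.7],[0,0,0,0,0,-1,0.7],[0,0,0,0,0,-1,0.7],[0,0,0,0,0,-1,0.7],[0,0,0,0,0,0,0.7]]]'

```text
time: 28.88
tool_pos: [0.4786, 0.1554, 0.1978]
tcp_rot: [-1.297, -2.858, 0.003]
wrist_force: [-0.8, -0.2, -0.0]
width: 0.849
grip_force: 0.0
```

Call:
jog_arm --increments '[[[0,0,0,0,0,0,0.7],[0,0,0,0,0,0,0.7],[0,0,0,0,0,0,0.7],[0,0,0,0,0,0,0.7],[0,0,0,0,0,0,0.7]]]'

```text
time: 29.3
tool_pos: [0.4803, 0.1556, 0.1997]
tcp_rot: [-1.303, -2.858, 0.0]
wrist_force: [-0.2, 0.1, 0.2]
width: 0.848
grip_force: 0.0
```

```bash
python3 - <<'E'
from h import *
s=read_state();R=Ro.from_rotvec(s["tcp_rot"]).as_matrix()
p,P=cloud("wrist");cv2.imwrite("pics/w3.png",p)
Q=near(P,(.4805,.156),.05,.033,.05);c=rect(Q);print(len(Q),c)
print(s["tool_pos"],"yaw",np.degrees(np.arctan2(R[1,0],R[0,0])))
e=R.T@np.array([.4805-s["tool_pos"][0],.1557-s["tool_pos"][1],.083-s["tool_pos"][2]]);print("units",e/.03)
p,P=cloud("scene");cv2.imwrite("pics/s2.png",p)
for xy in((.639,.034),(.639,-.029)):
    Q=near(P,xy,.03,.06,.08);print(len(Q),np.median(Q[:,2]),rect(Q))
E
```

```text
2702 (array([481.8, 157.9]), array([63.3, 32. ]), 'long axis deg', 130.9)
[0.48031502 0.15559739 0.19970631] yaw 130.9808109153144
units [-1.65547112e-03  7.01111214e-03  3.89021010e+00]
108 0.07130354100801493 (array([636.9,  33. ]), array([20. , 19.1]), 'long axis deg', 20.4)
119 0.07164146039814576 (array([636.8, -30.3]), array([20.5, 19.8]), 'long axis deg', 62.4)
```

View pics/w3.png

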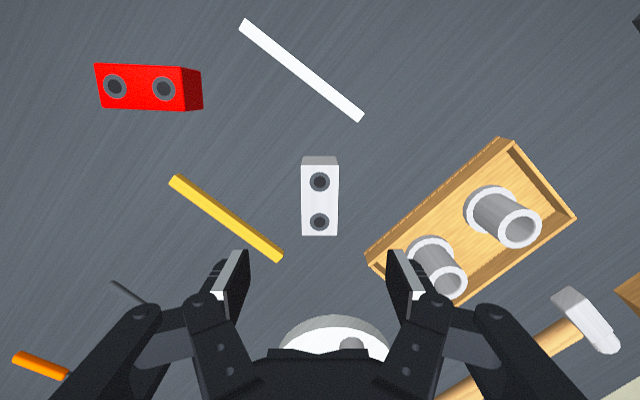

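The block is centred at (320,197) and square to the pads. Both bushes are upright in the carton and both screws are upright in the pan (tops at 71 mm).

Call:
jog_arm --increments '[[[0,0.02,0.9,0,0,0,0.25],[0,0,0.9,0,0,0,0.25],[0,0,0.9,0,0,0,0.25],[0,0,0.6,0,0,0,0.25],[0,0,0.35,0,0,0,0.25]]]'

```text
time: 29.82
tool_pos: [0.4792, 0.1555, 0.0878]
tcp_rot: [-1.301, -2.856, 0.004]
wrist_force: [-0.9, -0.4, 0.6]
width: 0.627
grip_force: 0.0
```

Call:
jog_arm --increments '[[[0,0,0,0,0,0,0.1],[0,0,0,0,0,0,0],[0,0,0,0,0,0,-0.2],[0,0,0,0,0,0,-1],[0,0,0,0,0,0,-1]]]' --force 70

```text
time: 30.23
tool_pos: [0.4822, 0.1564, 0.0921]
tcp_rot: [1.301, 2.857, 0.003]
wrist_force: [-0.7, 0.3, 3.0]
width: 0.354
grip_force: 71.3
```

Call:
jog_arm --increments '[[[0,0,0,0,0,0,-1],[0,0,0,0,0,0,-1],[0,0,0,0,0,0,-1],[0,0,0,0,0,0,-1],[0,0,0,0,0,0,-1]]]'

```text
time: 30.65
tool_pos: [0.4822, 0.1564, 0.0921]
tcp_rot: [1.301, 2.857, 0.003]
wrist_force: [-0.0, 0.2, 6.2]
width: 0.359
grip_force: 71.7
```

Call:
jog_arm --increments '[[[0,0,-0.6,0,0,0,-1],[0,0,-0.9,0,0,0,-1],[0,0,-0.9,0,0,0,-1],[0,0,-0.7,0,0,0,-1],[0,0,-0.2,0,0,0.67,-1]]]'

```text
time: 31.07
tool_pos: [0.4825, 0.1565, 0.1929]
tcp_rot: [1.4, 2.807, 0.006]
wrist_force: [0.5, 1.0, -3.8]
width: 0.358
grip_force: 70.8
```

Call:
jog_arm --increments '[[[0,0,0,0,0,1,-1],[0,0,0,0,0,1,-1],[0,0,0,0,0,1,-1],[-0.4,0,0,0,0,0,-1],[-0.8,0,0,0,0,0,-1]]]'

```text
time: 31.48
tool_pos: [0.4914, 0.1227, 0.1886]
tcp_rot: [-1.817, -2.561, 0.001]
wrist_force: [0.9, 0.0, -3.8]
width: 0.358
grip_force: 70.6
```

Call:
jog_arm --increments '[[[-1,0,0,0,0,0,-1],[-1,0,0,0,0,0,-1],[-1,0,0,0,0,0,-1],[-1,0,0,0,0,0,-1],[-1,0,0,0,0,0,-1]]]'

```text
time: 31.9
tool_pos: [0.541, -0.0219, 0.1886]
tcp_rot: [-1.821, -2.559, 0.001]
wrist_force: [0.0, -0.0, -4.6]
width: 0.361
grip_force: 70.6
```

Call:
jog_arm --increments '[[[-1,0,0,0,0,0,-1],[-1,0,0,0,0,0,-1],[-1,0,0,0,0,0,-1],[-1,0,0,0,0,0,-1],[-1,0,0,0,0,0,-1]]]'

```text
time: 32.32
tool_pos: [0.5897, -0.1637, 0.1884]
tcp_rot: [-1.821, -2.559, 0.001]
wrist_force: [0.8, 0.4, -4.0]
width: 0.359
grip_force: 70.6
```

Call:
jog_arm --increments '[[[-1,0,0,0,0,0,-1],[-0.8,0,0,0,0,0,-1],[-0.4,0,0,0,0,0,-1],[-0.2,0,0,0,0,0,-1],[0,0,0,0,0,0,-1]]]'

```text
time: 32.73
tool_pos: [0.6133, -0.2309, 0.1885]
tcp_rot: [-1.824, -2.556, 0.0]
wrist_force: [0.2, 0.1, -3.3]
width: 0.358
grip_force: 70.6
```

Call:
jog_arm --increments '[[[0,0,0,0,0,0,-1],[0,0,0,0,0,0,-1],[0,0,0,0,0,0,-1],[0,0,0,0,0,0,-1],[0,0,0,0,0,0,-1]]]'

```text
time: 33.15
tool_pos: [0.6136, -0.2289, 0.1895]
tcp_rot: [1.823, 2.559, 0.0]
wrist_force: [0.2, 0.0, -5.0]
width: 0.359
grip_force: 70.6
```

```bash
python3 - <<'E'
from h import *
s=read_state();R=Ro.from_rotvec(s["tcp_rot"]).as_matrix()
print(s["tool_pos"],"yaw",np.degrees(np.arctan2(R[1,0],R[0,0])))
e=R.T@np.array([.6138-s["tool_pos"][0],-.230-s["tool_pos"][1],.0951-s["tool_pos"][2]]);print("units",e/.03)
for n in("scene","side"):
    p,P=cloud(n);cv2.imwrite(f"pics/{n}3.png",p)
    b=near(P,s["tool_pos"][:2],.05,s["tool_pos"][2]-.075,s["tool_pos"][2]-.040);t=near(P,(.6135,-.23),.07,.009,.019)
    print(n,rect(b) if len(b)>5 else 0,rect(t))
E
```

```text
[ 0.61364598 -0.22885056  0.18948313] yaw 109.07859638076133
units [-0.03785268 -0.00802811  3.14610378]
scene (array([ 613.5, -237.5]), array([54.1, 51.4]), 'long axis deg', 177.6) (array([ 613.6, -230. ]), array([99.1, 58.5]), 'long axis deg', 108.7)
side (array([ 611.2, -226.5]), array([68.7, 52.9]), 'long axis deg', 89.7) (array([ 614.8, -230.3]), array([102.5,  58.6]), 'long axis deg', 108.8)
```

View pics/scene3.png

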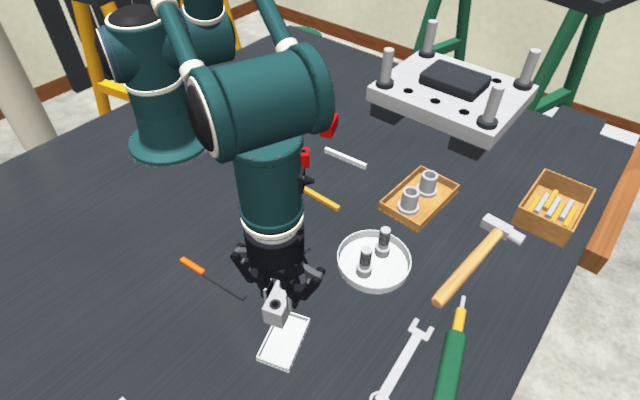

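The block hangs level at (275,300), above the trough at (285,340). The other four parts stand upright in the carton and pan. I'll lower it now.

Call:
jog_arm --increments '[[[-0.03,0,0.8,0,0,0,-1],[0,0,0.8,0,0,0,-1],[0,0,0.8,0,0,0,-1],[0,0,0.4,0,0,0,-1],[0,0,0.15,0,0,0,-1]]]'

```text
time: 33.67
tool_pos: [0.612, -0.2297, 0.0976]
tcp_rot: [-1.821, -2.553, 0.002]
wrist_force: [-0.8, 0.5, -4.0]
width: 0.361
grip_force: 70.5
```

Call:
jog_arm --increments '[[[0,0,0.05,0,0,0,-1],[0,0,0.05,0,0,0,-1],[0,0,0,0,0,0,-1],[0,0,0,0,0,0,-1],[0,0,0,0,0,0,-1]]]'

```text
time: 34.08
tool_pos: [0.6149, -0.231, 0.0993]
tcp_rot: [1.823, 2.556, 0.001]
wrist_force: [0.4, 0.3, -3.3]
width: 0.357
grip_force: 70.5
```

Call:
jog_arm --increments '[[[0,0,0.02,0,0,0,-1],[0,0,0,0,0,0,-1],[0,0,0,0,0,0,-1],[0,0,0,0,0,0,-1],[0,0,0,0,0,0,-1]]]'

```text
time: 34.5
tool_pos: [0.6139, -0.2306, 0.0972]
tcp_rot: [-1.824, -2.558, 0.0]
wrist_force: [0.1, 0.9, -5.2]
width: 0.356
grip_force: 70.5
```

Call:
jog_arm --increments '[[[0,0,0.04,0,0,0,-1],[0,0,0,0,0,0,-1],[0,0,0,0,0,0,-1],[0,0,0,0,0,0,-1],[0,0,0,0,0,0,-1]]]'

```text
time: 34.92
tool_pos: [0.614, -0.2306, 0.0959]
tcp_rot: [-1.824, -2.558, 0.0]
wrist_force: [0.3, -1.3, -4.9]
width: 0.356
grip_force: 70.5
```

Call:
jog_arm --increments '[[[0,0,0.03,0,0,0,-1],[0,0,0,0,0,0,-1],[0,0,0,0,0,0,-1],[0,0,0,0,0,0,-1],[0,0,0,0,0,0,-1]]]'

```text
time: 35.33
tool_pos: [0.6141, -0.2307, 0.0952]
tcp_rot: [1.824, 2.557, 0.0]
wrist_force: [-0.8, 0.2, -4.1]
width: 0.359
grip_force: 70.6
```

Call:
jog_arm --increments '[[[0,0,0.02,0,0,0,-1],[0,0,0,0,0,0,-1],[0,0,0,0,0,0,-1],[0,0,0,0,0,0,-1],[0,0,0,0,0,0,-1]]]'

```text
time: 35.75
tool_pos: [0.6141, -0.2307, 0.0951]
tcp_rot: [1.824, 2.557, 0.0]
wrist_force: [-2.5, 1.3, 3.9]
width: 0.357
grip_force: 71.5
```

Contact. I'll release the block and back away.

Call:
jog_arm --increments '[[[0,0,0,0,0,0,-0.2],[0,0,0,0,0,0,0],[0,0,0,0,0,0,0.2],[0,0,0,0,0,0,0.2],[0,0,-0.3,0,0,0,0.2]]]'

```text
time: 36.17
tool_pos: [0.6127, -0.2301, 0.1017]
tcp_rot: [-1.822, -2.555, 0.001]
wrist_force: [-0.0, -0.4, -0.5]
width: 0.599
grip_force: 0.0
```

Call:
jog_arm --increments '[[[0,0,-0.8,0,0,0,0.2],[0,0,-0.8,0,0,0,0.2],[0,0,-0.9,0,0,0,0.2],[0,0,-0.9,0,0,0,0.2],[0,-0.6,-0.5,0,0,0,0.2]]]'

```text
time: 36.58
tool_pos: [0.6005, -0.2365, 0.2256]
tcp_rot: [1.818, 2.553, 0.004]
wrist_force: [0.9, -0.9, 0.4]
width: 0.6
grip_force: 0.0
```

Call:
jog_arm --increments '[[[0,-0.8,0,0,0,0,0.2],[0,-0.8,0,0,0,0,0.2],[0,-0.6,0,0,0,0,0.2],[0,0,0,0,0,0,0.2],[0,0,0,0,0,0,0.2]]]'

```text
time: 37.0
tool_pos: [0.5342, -0.2583, 0.2213]
tcp_rot: [1.825, 2.555, 0.001]
wrist_force: [0.2, 0.3, 0.7]
width: 0.601
grip_force: 0.0
```

```bash
python3 - <<'E'
from h import *
for n in("scene","side"):
    p,P=cloud(n);cv2.imwrite(f"pics/{n}4.png",p)
    b=near(P,(.6135,-.23),.05,.036,.052);print(n,len(b),np.median(b[:,2]),rect(b))
E
```

```text
scene 742 0.0426594285825921 (array([ 612.6, -230.3]), array([64.2, 32.5]), 'long axis deg', 109.8)
side 242 0.04452221776369805 (array([ 613.5, -229.8]), array([66.5, 32.5]), 'long axis deg', 108.6)
```

View pics/side4.png

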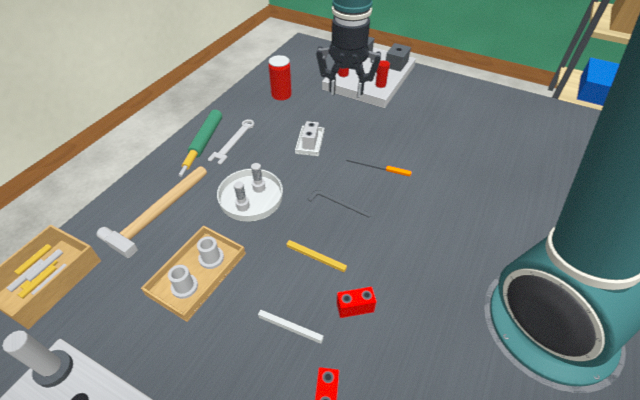

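The block sits lengthwise in the trough at (310,137). The screws stand in the pan at (240,197) and (258,180), and the bushes in the carton at (182,280) and (209,252). The robot is clear of everything.

```bash
python3 -c "
from workcell import bot
print(bot.finish_job())"
```

```text
the job is handed in; nothing more can be done
None
```

I sorted all five parts into their trays, upright and released: both bushes in the carton, both screws in the pan, and the heel block lengthwise in the small tray. The job is handed in (about 37 s used); no verdict was returned.

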